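# Hang the hooked box hanger on the drying track

### The arm

A 6-joint arm with a two-finger parallel gripper is mounted at the origin on the work surface. World frame = base frame: x ahead of the robot, y to its left, z up, the work surface at z = 0. Lengths are in mm, angles in rad, forces in N, time in s.
With the tool pointing down it reaches from about 275 to 750 mm from the base axis. Payload 10.2 kg.
Tool frame: the origin (TCP) lies at the very end of the fingers, on their centre line; the grasp point (between the pads) lies 19 mm behind it; z points along the fingers, y is the line along which they close (so a half turn about z gives the same grasp; the last joint's range is limited). The gripper opens to 85 mm and grips with 20 to 120 N. Pads are 22 mm wide; open, the fingers measure 114 mm over their backs; the gripper's body (76 mm by 85 mm) begins 54 mm behind the grasp point. The pads swing forward as they close: fully open they stand 13 mm farther back than shut.
Start: joints at [-1.476, 0.313, 1.498, -0, 1.331, -0.223], TCP at [164.038, -498.721, 231.294] pointing down, gripper open.
Joint ranges: [-2.94, 2.94], [-0.97, 2.17], [0.19, 2.56], [-1.23, 4.37], [0.02, 3.11], [-2.88, 2.88]. Speed limits (rad/s): [2.39, 2.39, 3.01, 3.14, 3.14, 3.14].

### API

Orientations are given as a unit quaternion [w, x, y, z].
In Python, from rig import ctrl, optics gives the robot as it stands. The module is installed in compiled form; this text tells all that it offers.
- The arm moves only by the shell command python3 -m handwheel 'ROWS' [FORCE]. ROWS is JSON, a list that holds one entry, the list of rows, each a list of 5 numbers: the gripper command: -1 is fully open, 1 is shut, values between are in proportion, then the shift along the world's x, y, z in units of 50 mm (1.0 is 50 mm), then the turn about the world's z in units of 8 degrees (1.0 is 8 degrees). In form: [[[gripper, tx, ty, tz, twist], ...]]. A call has 1 to 10 rows; each row shifts and turns the commanded pose from where the row before left it; what a row does not reach is not made up. A row lasts 1/10 s, in which the tool goes at most 50 mm and 8.59 degrees, less where a joint would pass 70% of its speed; a pose out of reach is approached as far as the arm can. A call is refused whole if a number of a shift passes 1 or a number of a turn 1, either way. A call with a gripper value outside its range is refused whole. The fingers move at their own pace and stop on an object; FORCE is the grip in N (left out, the last holds). Time passes only in rows, so rows that do not move let the fingers close. It gives the time, the measured TCP pose, the force, the opening and the grip force at its end, in the units of the state.
- ctrl.sense(): the state, without advancing time (a new reading comes with each control period).
- optics.capture(name): name is "scene" or "top"; returns a dict with "img" (384x512x3 uint8, blue, green, red), "K" (3x3 intrinsics, pixels), "R" (3x3) and "t" (3): a world point X has camera coordinates R X + t. Camera axes: x right, y down, z forward; pixel columns grow to the right and rows downward; lengths in mm; the calibration is good to about 2 mm. A picture is of the moment at which its call begins. There is no depth.
- ctrl.finish_job(): hands the job in; it is judged then, once.
The state is a dict: "time_s": time; "joints": joint angles; "dq": joint speeds; "tau": joint torques, N m; "eef_pos": TCP position; "ee_rot": TCP orientation; "force": force on the tool from outside, world axes, zero at the start; "wrist_torque": the same for the moment, N m; "grip_width": opening from 0.0 (shut) to 1.0 (fully open); "grip_force": force on a finger pad.
Only numpy, scipy, OpenCV 4.12 (cv2) and the standard library are available. Lean on these libraries where they do the work, as an engineer would, in place of code of your own. Each camera call takes 0.05 s, during which the arm holds its last target. There are 200 camera calls.

### The job

Take the hanger whose steel bar has down-turned hook ends off the cutting mat, lift it over the lips of the two-rail drying track and lower it gently into the empty half until both hook ends sit fully home on the channel floors, behind the lips, then let go. Do not drop it, and leave the plain straight-bar hanger and the hanger already on the track where they are.

Things in the scene. Friction and masses are not known exactly. Their poses are not given: they have to be found in the camera images.
- hooked_hanger_mid (a point): Hanger to hang, on the mat: level steel bar 202 long, 14 wide, 12 high; 95 either side of its middle a hook tongue (6 along the bar, 30 across) points down to 30 below this point. Wooden box fixed below (94 along the bar, 74 across): lid 36, underside 86 below. 0.25-0.5 kg. Point: centre of the bar, gripped here across its width; x along the bar, z up. Either way round will do. All mm.
- plain_hanger_mid (a point): Bystander on the same mat: same bar and box, but the bar's ends are straight, without hook tongues. Same point and axes. Leave it alone. Either hanger may be the one nearer the track.
- hung_hanger_mid (a point): A hooked hanger of the same shape and size, with a somewhat darker box, already hanging on the +y half of the track, straight across it. Same point and axes. Leave it alone.
- drying_track: Fixed track: two open-topped steel channels on blue legs. Origin on the bench under its middle; y along the rails (360 long, ends capped), x across, z up. Channel centre lines x = -95 and +95, 30 wide inside, floor 90 up, 4 thick lips to 108 up; 152 clear between them. Empty half is -y, its middle at y = -85. A hanger hung home lies across, its bar's centre at x = 0, 120 up. All mm.

How it is judged:
By the outcome, as a careful person would: the job done as asked, in the order asked, and still so for the second after the job is handed in, with the robot touching nothing.
It also fails if it takes over 45 s, if anything falls off the work surface, if the arm or the gripper's body presses on something with over 40 N, if the wrist force passes 120 N, or if a joint passes its speed limit or range.

## Working session

There is one attempt and no reset: what is moved stays moved. The work goes in short steps, Python scripts to look and compute and a shell command to move; the robot and the scene stay as the last step left them, time stands still between calls to the robot, and variables do not carry over. Pictures are saved under pics/ and viewed, at most 10 in all, crops included, and the job is handed in when it is done.

```bash
mkdir -p pics; python3 - <<'E'
from rig import ctrl, optics
import cv2, pickle
for n in ("scene","top"):
    c=optics.capture(n); cv2.imwrite(f"pics/{n}0.png",c["img"]); pickle.dump(c,open(f"{n}0.pkl","wb"))
    print(n,c["K"].round(1).tolist(),c["R"].round(3).tolist(),c["t"].round(1).tolist())
s=ctrl.sense(); print(s["time_s"],s["eef_pos"],s["ee_rot"],s["force"],s["grip_width"])
E
```

```text
scene [[450.6, 0.0, 258.0], [0.0, 450.6, 195.0], [0.0, 0.0, 1.0]] [[-0.572, 0.82, 0.02], [0.572, 0.416, -0.707], [-0.587, -0.393, -0.707]] [279.0, -257.6, 1611.2]
top [[359.3, 0.0, 256.8], [0.0, 359.3, 187.2], [0.0, 0.0, 1.0]] [[0.009, -1.0, 0.01], [-0.995, -0.01, -0.101], [0.101, -0.009, -0.995]] [11.3, 558.4, 1022.2]
0.1 [ 164.00282    -498.48219516  230.78704098] [-5.97096505e-04  9.87405360e-01  1.58209660e-01  3.85141089e-05] [-0.25182734  0.32808553 -0.74350232] 0.999830757619793
```

View pics/scene0.png

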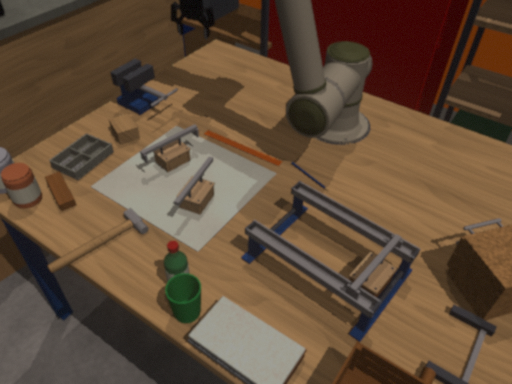

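View pics/top0.png

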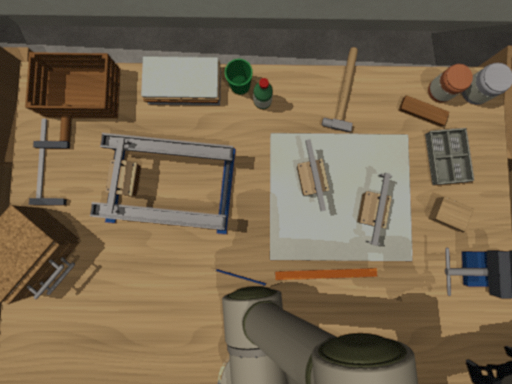

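The scene view shows two hangers on the white mat: one at (168,145) scene / (381,210) top, and one at (195,185) scene / (316,175) top. The track is at (330,245) scene / (168,183) top. I'll zoom in to see which hanger has the tongues and to pick features.

```bash
python3 - <<'E'
import cv2, pickle, numpy as np
s=pickle.load(open("scene0.pkl","rb"))["img"]; t=pickle.load(open("top0.pkl","rb"))["img"]
a=cv2.resize(s[115:215,125:225],(400,400),interpolation=cv2.INTER_CUBIC)
b=cv2.resize(t[130:255,290:400],(352,400),interpolation=cv2.INTER_CUBIC)
cv2.imwrite("pics/z1.png",np.hstack([a,b]))
c=cv2.resize(t[125:240,85:245],(800,575),interpolation=cv2.INTER_CUBIC); cv2.imwrite("pics/z2.png",c)
E
```

```text
(no output)
```

View pics/z1.png

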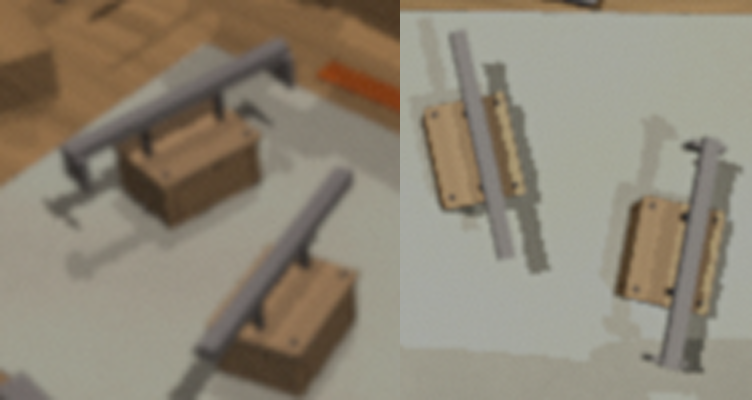

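View pics/z2.png

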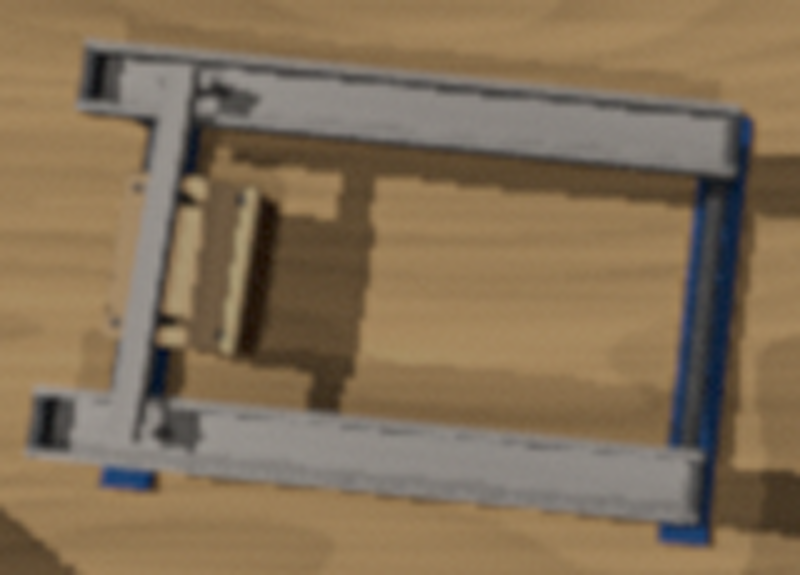

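In the zooms, the hooked hanger is the one on the right of the mat in the top view: its tongues show, with bar ends at (386.6,174.4) and (375,244). The plain one ends at about (308,141) and (322,209). The track's empty half is the right part in the top view. Next I cast rays through these points.

```bash
cat > h.py <<'E'
import numpy as np, cv2, pickle
def ray(c,uv,z):
    d=c["R"].T@np.linalg.inv(c["K"])@np.array([uv[0],uv[1],1.]); o=-c["R"].T@c["t"]
    return (o+d*(z-o[2])/d[2])[:2]
def proj(c,X):
    p=c["K"]@(c["R"]@np.array(X,float)+c["t"]); return p[:2]/p[2]
E
python3 - <<'E'
from h import *
t=pickle.load(open("top0.pkl","rb")); s=pickle.load(open("scene0.pkl","rb"))
def show(n,A,B):
    d=A-B; print(n,A.round(1),B.round(1),"mid",((A+B)/2).round(1),"len",np.hypot(*d).round(1),"ang",np.degrees(np.arctan2(d[1],d[0])).round(1))
show("hook top",ray(t,(386.6,173.4),94),ray(t,(375,245),94))
f=lambda p:(125+p[0]/4,115+p[1]/4)
show("hook scene",ray(s,f((288,45)),94),ray(s,f((68,152)),94))
show("plain top",ray(t,(290+57/3.2,130+31/3.2),94),ray(t,(290+105/3.2,130+258/3.2),94))
g=lambda p:(85+p[0]/5,125+p[1]/5)
q=[ray(t,g(p),108) for p in ((88,42),(750,110),(705,522),(30,456))]
for i in range(4): show("track",q[i],q[(i+1)%4])
print("centre",np.mean(q,0))
q=[ray(s,p,108) for p in ((295,185),(417,250),(371,310),(246,228))]
for i in range(4): show("trackS",q[i],q[(i+1)%4])
print("centre",np.mean(q,0))
E
```

```text
hook top [ 593.6 -340.9] [ 397.8 -304. ] mid [ 495.7 -322.5] len 199.2 ang -10.7
hook scene [ 402.2 -297.1] [ 598.4 -341.6] mid [ 500.3 -319.4] len 201.2 ang 167.2
plain top [ 685.9 -123.6] [ 489.3 -163.5] mid [ 587.6 -143.6] len 200.7 ang 11.5
track [693.7 439.7] [660.   77.7] mid [676.8 258.7] len 363.5 ang 84.7
track [660.   77.7] [436.3  98.3] mid [548.1  88. ] len 224.6 ang -5.3
track [436.3  98.3] [468.1 458.7] mid [452.2 278.5] len 361.8 ang -95.0
track [468.1 458.7] [693.7 439.7] mid [580.9 449.2] len 226.4 ang 175.2
centre [564.51561656 268.59884819]
trackS [461.7 102.1] [481.3 455.1] mid [471.5 278.6] len 353.6 ang -93.2
trackS [481.3 455.1] [694.1 434.3] mid [587.7 444.7] len 213.8 ang 174.4
trackS [694.1 434.3] [664.1  84.7] mid [679.1 259.5] len 350.9 ang 85.1
trackS [664.1  84.7] [461.7 102.1] mid [562.9  93.4] len 203.1 ang -4.9
centre [575.30708607 269.06569693]
```

```bash
python3 -m handwheel '[[[-1,0.67,0.355,0,-0.37],[-1,0.67,0.355,0,-0.37],[-1,0.67,0.355,0,-0.37],[-1,0.67,0.355,0,-0.37],[-1,0.67,0.355,0,-0.37],[-1,0.67,0.355,0,-0.37],[-1,0.67,0.355,0,-0.37],[-1,0.67,0.355,0,-0.37],[-1,0.67,0.355,0,-0.37],[-1,0.65,0.355,0,-0.37]]]' 40; python3 -m handwheel '[[[-1,0,0,-0.5,0],[-1,0,0,-0.5,0],[-1,0,0,0,0]]]'
cat > look.py <<'E'
import sys; from h import *; from rig import ctrl, optics
n=sys.argv[1]; x=[int(v) for v in sys.argv[2:10]]
T=[]
for nm,(a,b,w,h) in (("scene",x[:4]),("top",x[4:])):
    c=optics.capture(nm); pickle.dump(c,open(f"{nm}_{n}.pkl","wb"))
    T.append(cv2.resize(c["img"][b:b+h,a:a+w],(400,400*h//w),interpolation=cv2.INTER_CUBIC)[:400])
H=min(i.shape[0] for i in T); cv2.imwrite(f"pics/{n}.png",np.hstack([i[:H] for i in T]))
s=ctrl.sense(); w,a,b,z=s["ee_rot"]; print(s["time_s"],s["eef_pos"].round(1),"toolx",np.degrees(2*np.arctan2(b,a)).round(1),s["force"].round(1),s["grip_width"],s["grip_force"],s["joints"].round(2))
E
python3 look.py a 100 90 120 120 320 150 120 120
```

```text
time_s: 1.1
eef_pos: [499.3, -320.1, 230.9]
ee_rot: [-0.0, 0.995, -0.1, -0.0]
force: [0.1, -0.7, -0.3]
grip_width: 0.998
grip_force: 0.0
time_s: 1.4
eef_pos: [497.0, -319.9, 177.8]
ee_rot: [-0.002, 0.995, -0.099, -0.003]
force: [-0.2, -0.4, -0.1]
grip_width: 1.003
grip_force: 0.0
1.5 [ 498.  -321.4  181.8] toolx -11.4 [-0.2 -0.3  0.6] 0.9990903873650128 0.0 [-0.77  0.5   1.36 -0.    1.29  1.  ]
```

View pics/a.png

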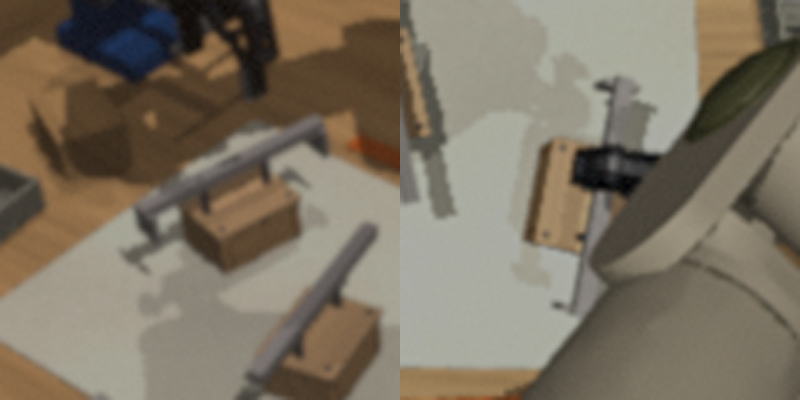

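The gripper sits above the hooked bar (bar ends at (318,130) and (145,215) in the left crop). Its black finger is over the bar in the top crop at (605,165). Descending.

```bash
python3 -m handwheel '[[[-1,0,0,-0.5,0],[-1,0,0,-0.5,0],[-1,0,0,-0.5,0],[-1,0,0,-0.4,0],[-1,0,0,-0.2,0],[-1,0,0,-0.15,0],[-1,0,0,0,0],[-1,0,0,0,0]]]'
python3 look.py b 110 90 100 100 330 150 100 100
```

```text
time_s: 2.3
eef_pos: [498.5, -321.7, 69.9]
ee_rot: [0.001, 0.995, -0.099, 0.001]
force: [-0.4, 0.0, 0.5]
grip_width: 1.003
grip_force: 0.0
2.4 [ 498.4 -321.6   69.8] toolx -11.4 [0.6 1.  0.7] 0.9988677904810755 0.0 [-0.77  0.62  1.47  0.    1.05  1.  ]
```

View pics/b.png

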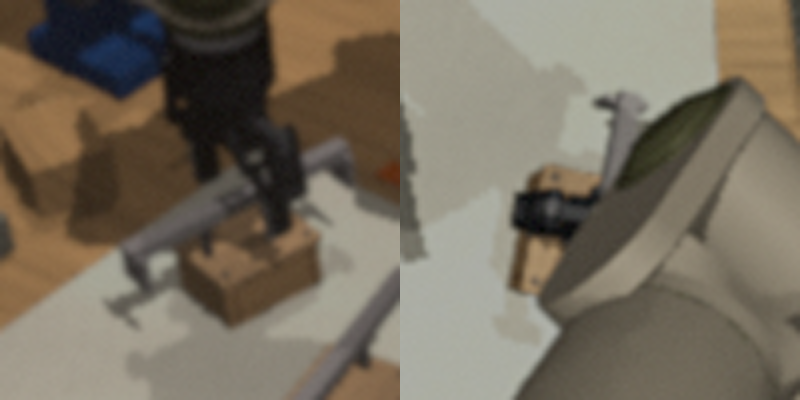

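The fingers straddle the bar at its middle (left crop: bar passes between (205,165) and (280,190)). Closing.

```bash
python3 -m handwheel '[[[1,0,0,0,0],[1,0,0,0,0],[1,0,0,0,0],[1,0,0,0,0],[1,0,0,0,0],[1,0,0,0,0],[1,0,0,0,0],[1,0,0,0,0],[1,0,0,0,0],[1,0,0,0,0]]]' 80
python3 -m handwheel '[[[1,0,0,0.1,0],[1,0,0,0.2,0],[1,0,0,0.4,0],[1,0,0,0.4,0],[1,0,0,0.4,0],[1,0,0,0.5,0],[1,0,0,0.5,0],[1,0,0,0.4,0],[1,0,0,0.1,0],[1,0,0,0,0]]]'
python3 look.py c 90 60 140 140 320 140 120 120
```

```text
time_s: 3.4
eef_pos: [498.1, -321.4, 68.8]
ee_rot: [0.0, 0.995, -0.099, 0.0]
force: [1.1, -2.1, 0.6]
grip_width: 0.143
grip_force: 78.7
time_s: 4.4
eef_pos: [498.1, -321.1, 219.2]
ee_rot: [0.0, 0.995, -0.099, 0.0]
force: [-0.1, 0.6, -4.5]
grip_width: 0.143
grip_force: 78.3
4.5 [ 497.7 -320.8  217.6] toolx -11.4 [ 0.2  0.4 -3. ] 0.14623168462310315 78.26540350914001 [-0.77  0.47  1.3   0.    1.37  1.  ]
```

View pics/c.png

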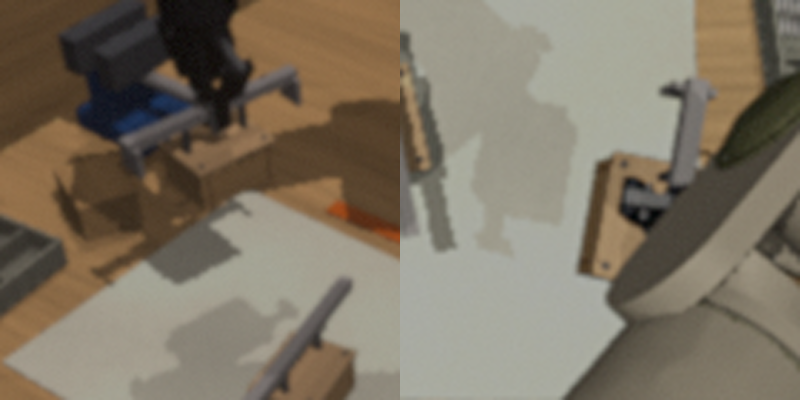

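The hanger is lifted and level in the grip: bar ends are at (123,148) and (297,70) in the left crop. Carrying it over the empty half.

```bash
python3 -m handwheel '[[[1,0.03,0.2,0,0.04],[1,0.06,0.4,0,0.04],[1,0.066,0.57,0,0.044],[1,0.066,0.57,0,0.044],[1,0.066,0.57,0,0.044],[1,0.066,0.57,0,0.044],[1,0.066,0.57,0,0.044],[1,0.066,0.57,0,0.044],[1,0.066,0.57,0,0.044],[1,0.066,0.57,0,0.044]]]'
python3 -m handwheel '[[[1,0.066,0.57,0,0.044],[1,0.066,0.57,0,0.044],[1,0.066,0.57,0,0.044],[1,0.066,0.57,0,0.044],[1,0.066,0.57,0,0.044],[1,0.066,0.57,0,0.044],[1,0.066,0.57,0,0.044],[1,0.066,0.5,0,0.044],[1,0.03,0.3,0,0.04],[1,0,0.17,0,0]]]'
python3 -m handwheel '[[[1,0,0,0,0],[1,0,0,0,0]]]'
python3 look.py d 210 130 220 220 80 110 170 170
```

```text
time_s: 5.5
eef_pos: [528.4, -60.4, 218.5]
ee_rot: [-0.0, 0.998, -0.068, -0.0]
force: [0.3, 0.1, -4.0]
grip_width: 0.144
grip_force: 78.2
time_s: 6.5
eef_pos: [556.1, 186.5, 218.5]
ee_rot: [0.0, 0.999, -0.041, -0.0]
force: [0.8, -0.7, -4.1]
grip_width: 0.145
grip_force: 78.3
time_s: 6.7
eef_pos: [556.7, 184.2, 218.7]
ee_rot: [0.0, 0.999, -0.042, -0.0]
force: [-0.0, 0.1, -3.9]
grip_width: 0.147
grip_force: 78.3
6.8 [556.8 183.9 218.8] toolx -4.9 [ 0.3  0.2 -4.2] 0.14792668844893458 78.25581192970276 [ 0.12  0.46  1.32 -0.    1.36  1.78]
```

View pics/d.png

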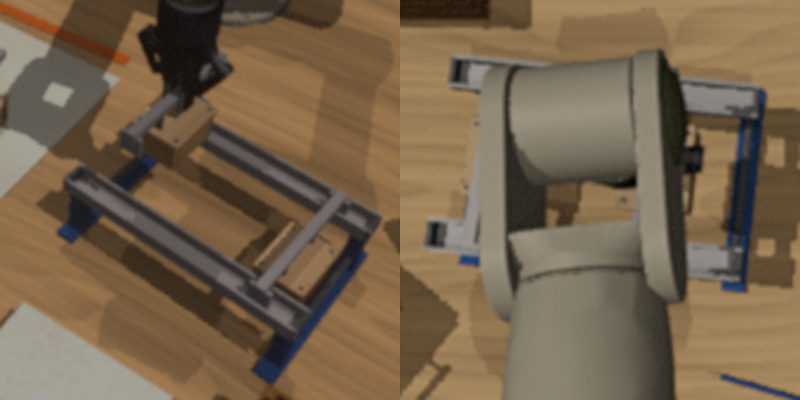

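The hanger is above the empty half: its near end is at about (135,133) in the left crop, and the track rails are clear of it. The arm blocks the top view. I'll lower it until the tongues are just above the lips and look closely.

```bash
python3 -m handwheel '[[[1,0,0,-0.2,0],[1,0,0,-0.3,0],[1,0,0,-0.3,0],[1,0,0,-0.3,0],[1,0,0,-0.3,0],[1,0,0,-0.2,0],[1,0,0,-0.1,0],[1,0,0,0,0],[1,0,0,0,0]]]'
python3 look.py e 230 150 100 100 120 120 125 125
python3 - <<'E'
from h import *
c=pickle.load(open("scene_e.pkl","rb"))
I=cv2.resize(c["img"][130:330,220:430],None,fx=3.8,fy=3,interpolation=cv2.INTER_CUBIC) if 0 else cv2.resize(c["img"][160:310,230:430],(800,600),interpolation=cv2.INTER_CUBIC)
th=np.radians(-5); C=np.array([564.5,268.6]); R=np.array([[np.cos(th),-np.sin(th)],[np.sin(th),np.cos(th)]])
def line(o,a,b,col):
    p=[proj(c,o(x)) for x in (a,b)]; p=[tuple(int(v) for v in ((q-[230,160])*4+2)) for q in p]; cv2.line(I,p[0],p[1],col,1)
T=lambda x:[*(C+R@np.array(x[:2],float)),x[2]]
for x in (76,80-.0,110,114): line(T,(x,-180,108),(x,180,108),(0,255,0) if x in(80,110) else (0,200,255))
for x in (-80,-110): line(T,(x,-180,108),(x,180,108),(0,255,0))
B=lambda x:[*(np.array([556.8,183.9])+R@np.array(x[:2],float)),x[2]]
zb=lambda: 0
from rig import ctrl
z=ctrl.sense()["eef_pos"][2]+19; print(z)
line(B,(-101,7,z+6),(101,7,z+6),(0,0,255)); line(B,(101,-7,z+6),(101,7,z+6),(0,0,255))
line(B,(98,-15,z-30),(98,15,z-30),(255,0,255))
cv2.imwrite("pics/e2.png",I)
E
```

```text
time_s: 7.7
eef_pos: [557.2, 184.7, 134.3]
ee_rot: [-0.0, 0.999, -0.042, 0.0]
force: [-0.3, -0.1, -4.1]
grip_width: 0.147
grip_force: 78.2
7.8 [557.2 184.8 134.5] toolx -4.8 [ 0.5  0.9 -3.2] 0.14605117789567695 78.19702506065369 [ 0.12  0.53  1.43 -0.    1.17  1.78]
153.4958505037106
```

View pics/e2.png

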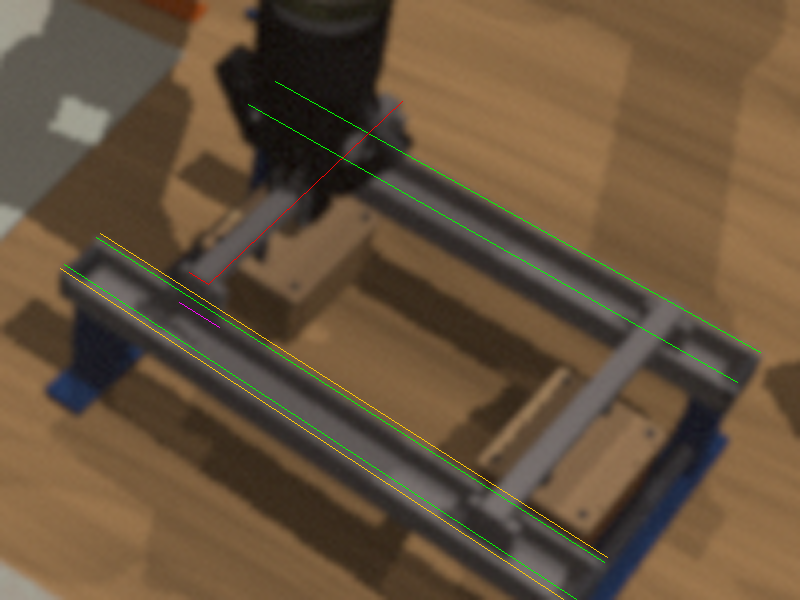

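The projected track lines fall on the real lips and the predicted bar end falls on the real one at about (200,280), within about 3 mm; the channel allows ±12 mm. The tongues are over the channels, so I'm lowering slowly and watching the force.

```bash
python3 -m handwheel '[[[1,0,0,-0.1,0],[1,0,0,-0.1,0],[1,0,0,-0.1,0],[1,0,0,0,0]]]'; python3 -m handwheel '[[[1,0,0,-0.1,0],[1,0,0,-0.06,0],[1,0,0,-0.06,0],[1,0,0,0,0]]]'
```

```text
time_s: 8.2
eef_pos: [556.4, 184.7, 117.8]
ee_rot: [0.0, 0.999, -0.042, -0.001]
force: [-0.4, 0.1, -3.5]
grip_width: 0.148
grip_force: 78.2
time_s: 8.6
eef_pos: [556.6, 184.8, 107.3]
ee_rot: [0.0, 0.999, -0.042, -0.0]
force: [-0.4, -0.2, -3.9]
grip_width: 0.147
grip_force: 78.3
```

```bash
for i in 1; do python3 -m handwheel '[[[1,0,0,-0.03,0],[1,0,0,-0.03,0],[1,0,0,0,0]]]'; python3 -m handwheel '[[[1,0,0,-0.03,0],[1,0,0,0,0]]]';  done
```

```text
time_s: 8.9
eef_pos: [556.8, 184.8, 104.6]
ee_rot: [0.0, 0.999, -0.042, -0.0]
force: [-0.8, 0.4, -4.2]
grip_width: 0.148
grip_force: 78.3
time_s: 9.1
eef_pos: [556.8, 184.8, 103.1]
ee_rot: [0.0, 0.999, -0.042, -0.0]
force: [0.2, 0.8, -3.3]
grip_width: 0.147
grip_force: 78.3
```

```bash
python3 -m handwheel '[[[1,0,0,-0.03,0],[1,0,0,0,0]]]'; python3 -m handwheel '[[[1,0,0,-0.02,0],[1,0,0,0,0]]]'
```

```text
time_s: 9.3
eef_pos: [556.8, 184.7, 101.6]
ee_rot: [0.0, 0.999, -0.042, -0.0]
force: [-0.1, -0.3, -4.0]
grip_width: 0.15
grip_force: 78.3
time_s: 9.5
eef_pos: [556.8, 184.8, 100.7]
ee_rot: [0.0, 0.999, -0.042, -0.0]
force: [0.0, 0.4, -4.0]
grip_width: 0.149
grip_force: 78.3
```

```bash
python3 -m handwheel '[[[1,0,0,-0.02,0],[1,0,0,0,0]]]'
```

```text
time_s: 9.7
eef_pos: [556.8, 184.7, 99.7]
ee_rot: [0.0, 0.999, -0.042, -0.0]
force: [-0.0, 0.3, -3.5]
grip_width: 0.146
grip_force: 78.3
```

```bash
python3 -m handwheel '[[[1,0,0,-0.02,0],[1,0,0,0,0]]]';python3 -m handwheel '[[[1,0,0,-0.015,0],[1,0,0,0,0]]]'
```

```text
time_s: 9.9
eef_pos: [556.9, 184.8, 99.3]
ee_rot: [0.0, 0.999, -0.042, 0.0]
force: [-2.4, -1.5, 2.1]
grip_width: 0.144
grip_force: 79.0
time_s: 10.1
eef_pos: [556.9, 184.7, 99.2]
ee_rot: [0.0, 0.999, -0.042, 0.0]
force: [-5.6, -2.7, 8.2]
grip_width: 0.147
grip_force: 80.0
```

Contact came at the expected floor height (bar about 119), so both tongues are well below the lip tops. Releasing gently.

```bash
python3 -m handwheel '[[[1,0,0,0,0],[1,0,0,0,0],[0.6,0,0,0,0],[0.5,0,0,0,0],[0.4,0,0,0,0],[0.2,0,0,0,0],[0,0,0,0,0],[0,0,0,0,0],[0,0,0,0,0]]]' 20; python3 -m handwheel '[[[0,0,0,0.1,0],[0,0,0,0.3,0],[0,0,0,0.4,0],[0,0,0,0.5,0],[0,0,0,0.5,0],[0,0,0,0.5,0],[0,0,0,0.5,0],[0,0,0,0,0]]]'
python3 -m handwheel '[[[0,-0.2,-0.5,0.2,0],[0,-0.2,-0.8,0,0],[0,-0.2,-0.8,0,0],[0,-0.2,-0.8,0,0],[0,-0.2,-0.8,0,0],[0,-0.2,-0.8,0,0],[0,-0.2,-0.8,0,0],[0,0,-0.8,0,0],[0,0,-0.5,0,0],[0,0,0,0,0]]]'
python3 look.py f 230 150 190 190 85 115 170 170
```

```text
time_s: 11.0
eef_pos: [556.9, 184.8, 98.0]
ee_rot: [-0.0, 0.999, -0.042, 0.0]
force: [-0.6, 0.6, 0.2]
grip_width: 0.5
grip_force: 0.0
time_s: 11.8
eef_pos: [557.9, 185.0, 242.0]
ee_rot: [-0.001, 0.999, -0.042, 0.003]
force: [-0.2, 0.3, 0.7]
grip_width: 0.498
grip_force: 0.0
time_s: 12.8
eef_pos: [486.4, -147.7, 247.3]
ee_rot: [0.0, 0.999, -0.044, -0.0]
force: [0.0, 0.3, -0.9]
grip_width: 0.503
grip_force: 0.0
12.9 [ 486.6 -145.   247.6] toolx -4.8 [ 0.2  0.7 -0.3] 0.4996860478871578 0.0 [-0.52  0.26  1.52  0.    1.36  1.13]
```

View pics/f.png

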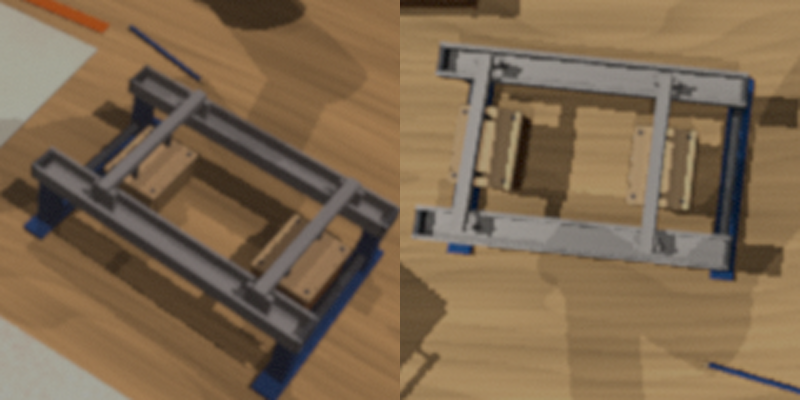

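The new hanger, spanning (100,195)–(200,100) in the scene crop, sits like the neighbour: level, with both ends inside the channels. The neighbour hasn't moved. Handing in.

```bash
python3 -c "
from rig import ctrl
print(ctrl.finish_job())"
```

```text
the job is handed in; nothing more can be done
None
```

The hooked hanger now hangs in the empty (-y) half of the track with both hook ends behind the lips; I lowered it until it touched the floors, let go and handed the job in at about 13 s. I never touched the other two hangers.

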